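# Close up the ball counter for the night

### The job

Close up the sports-shop counter for the night: gently push both open drawers of the low drawer unit fully shut, and push the cover of the ball box along by its rib until it is fully shut over the balls. Use only the fingertips and only push: do not pinch, lift or slam anything, leave the goods standing around where they are, and finish clear of everything.

Things in the scene. Friction and masses are not known exactly. Their poses are not given: they have to be found in the camera images.
- unit: low plywood drawer unit, fixed to the counter, 200 mm deep (its x), 280 mm wide (its y), 90 mm tall, with two plain drawers side by side. Origin: centre of its underside, on the counter. The drawer fronts face its -x, towards the robot. It may stand left or right of the ball box and be turned by up to about 10 degrees
- ballbox: low plywood box of table-tennis balls, fixed to the counter, 200 mm deep (its x), 300 mm long (its y), 82 mm tall over its rim. Its -y half is roofed by a fixed panel, its +y half is an open well with balls in it. Origin: centre of its underside, on the counter
- cover: loose flat grey cover, 183 (x) x 145 (y) x 6 mm, 0.2-0.3 kg, lying in guides inside the ball box's rim, underside 70 mm above the counter, top 6 mm below the rim. Slides along the box's y (friction 1-3 N; 2.5 mm play either side). Origin: centre of its underside, axes as the box's; box y -70 to -20 mm at the start, over the fixed panel; shut: +71.5 mm, against the +y end wall
- cover_rib (a point): centre of the aluminium rib that stands upright on the middle of the cover: 100 mm long in x, 14 mm thick in y, from 76 to 101 mm above the counter. The point lies 88.5 mm above the counter. There are about 65 mm of bare cover on either side of the rib
- drawer_left (a joint): how far the left (+y side) drawer of the unit stands open, in m: 0 is shut, grows as it comes out towards the unit's -x; starts at 0.04 to 0.09. Slides with 2 N of friction and light damping, stays where left, has a hard stop at 0
- drawer_left_front (a point): centre of the outer face of the left drawer's plain front panel (134 mm wide, 75 mm tall, from 10 to 85 mm above the counter, 12 mm thick; the unit's top is at 90 mm). It moves with the drawer and has the unit's axes; shut, it lies 112 mm in front (-x) of the unit's origin
- drawer_right (a joint): how far the right (-y side) drawer of the unit stands open, in m: 0 is shut, grows as it comes out towards the unit's -x; starts at 0.04 to 0.09. Slides with 2 N of friction and light damping, stays where left, has a hard stop at 0
- drawer_right_front (a point): centre of the outer face of the right drawer's plain front panel (134 mm wide, 75 mm tall, from 10 to 85 mm above the counter, 12 mm thick; the unit's top is at 90 mm). It moves with the drawer and has the unit's axes; shut, it lies 112 mm in front (-x) of the unit's origin
- ball_tube: closed cylindrical tube of balls, 50 mm across, 130 mm tall, standing at the back on top of the drawer unit; origin at the centre of its underside; a bystander, leave it alone
- carton: cardboard carton 50 x 90 x 60 mm standing at the back on top of the drawer unit; origin at the centre of its underside; a bystander, leave it alone
- skittle: wooden skittle, 54 mm across, 118 mm tall, standing on the counter 150 to 170 mm in front of the ball box's middle; origin at the centre of its underside; a bystander, leave it alone
- whistle: small steel whistle, about 45 mm long, lying behind the gap between the two furnishings; a bystander, leave it alone
- mug: white mug, 80 mm across, 90 mm tall, standing at the left; origin at the centre of its underside; a bystander, leave it alone
- pump: upright hand pump with a T handle, 64 mm foot, 221 mm tall, standing at the right; origin at the centre of its underside; a bystander, leave it alone
There are look-alikes about, which are no part of the job. Of the things shaped like the cover, the grey one is meant.

How it is judged (in metres and radians):
At the end, for the whole second after the job is handed in: Both drawers are within 5 mm of shut; the cover lies flat and at rest in its guides within 5 mm of the +y end wall of the ball box (value of joint each of drawer_left, drawer_right below 0.005 m and y of cover in the frame of ballbox above 0.0665 m and z of cover in the frame of ballbox below 0.074 m and angle between cover's own z axis and vertical below 0.05 rad and linear speed of cover below 0.01 m/s); the robot touches nothing.
It fails at once if the cover is lifted out of its guides or tipped (z of cover in the frame of ballbox above 0.08 m or angle between cover's own z axis and vertical above 0.15 rad).
It fails at once if the cover or a drawer is slammed (faster than 0.5 m/s) (linear speed of cover above 0.5 m/s or velocity of joint any of drawer_left, drawer_right below -0.5 m/s).
It fails at once if the rib is taken between the fingers (x of the grasp point in the frame of cover_rib between -0.055 and 0.055 m and y of the grasp point in the frame of cover_rib between -0.008 and 0.008 m and z of the grasp point in the frame of cover_rib below 0.02 m).
It fails at once if a drawer front is taken between the fingers ((x of the grasp point in the frame of drawer_left_front between 0.002 and 0.012 m and y of the grasp point in the frame of drawer_left_front between -0.07 and 0.07 m and z of the grasp point in the frame of drawer_left_front below 0.045 m) or (x of the grasp point in the frame of drawer_right_front between 0.002 and 0.012 m and y of the grasp point in the frame of drawer_right_front between -0.07 and 0.07 m and z of the grasp point in the frame of drawer_right_front below 0.045 m)).
It fails at once if a bystander is moved more than 25 mm, lifted or knocked over (distance of any of ball_tube, carton, skittle, whistle, mug, pump from where it was at the start of the episode above 0.025 m).
It also fails if it takes over 61 s, if anything falls off the work surface, if the arm or the gripper's body presses on something with over 40 N, if the wrist force passes 120 N, or if a joint passes its speed limit or range.

### The arm

A 6-joint arm with a two-finger parallel gripper is mounted at the origin on the work surface. World frame = base frame: x ahead of the robot, y to its left, z up, the work surface at z = 0. Lengths are in m, angles in degrees, forces in N, time in s.
With the tool pointing down it reaches from about 0.35 to 0.875 m from the base axis. Payload 4.2 kg.
Tool frame: the origin (TCP) lies midway between the tips of the shut fingers; the grasp point (between the pads) lies 19 mm behind it; z points along the fingers, y is the line along which they close (so a half turn about z gives the same grasp; the last joint's range is limited). The gripper opens to 87 mm and grips with 3 to 60 N. Pads are 19 mm wide; open, the fingers measure 117 mm over their backs; the gripper's body (75 mm by 190 mm) begins 51 mm behind the grasp point.
Start: joints at [78.071, 22.042, 0.453, 0, -68.411, -14.817], TCP at [0.281, 0.558, 0.223] pointing down, gripper open.
Joint ranges: [-179.83, 179.83], [-69.29, 118.12], [-61.27, 80.66], [-181.25, 117.63], [-171.15, -9.14], [-177.46, 177.46]. Speed limits (degrees/s): [159.86, 159.86, 180, 180, 180, 180].

### API

Orientations are given as a 3x3 rotation matrix whose columns are the frame's x, y, z axes.
In Python, from station import r, cams gives the robot as it stands.
- The arm moves only by the tool play_rows, never from a script. Its argument "commands" is text: rows parted by semicolons, each of 6 numbers parted by spaces: the shift along the world's x, y, z normalised to -1 to 1, where 1 is 30 mm, then the turn, a rotation vector about the world's x, y, z normalised to -1 to 1, where 1 is 0.15 rad. A call has 1 to 20 rows; each row shifts and turns the commanded pose from where the row before left it; what a row does not reach is not made up. A row lasts 1/10 s, in which the tool goes at most 50 mm and 8.59 degrees, less where a joint would pass 70% of its speed; a pose out of reach is approached as far as the arm can. A call with a number of a shift or a turn outside -1 to 1 is refused whole. A call with a gripper value outside its range is refused whole. "grip" is the finger opening in mm, from 0 to 87, set as the call begins (left out, the last holds). The fingers move at their own pace and stop on an object; the grip force is fixed at half the most. Time passes only in rows, so rows that do not move let the fingers close. It gives the time, the measured TCP pose, the force, the opening and the grip force at its end, in the units of the state.
- r.sense(): the state, without advancing time (a new reading comes with each control period).
- cams.capture(name): name is "scene" or "top" or "wrist"; returns (picture, depth): 480x640x3 uint8, blue, green, red; 480x640 float32, m along the optical axis (not along the pixel's ray), 0 where there is no reading.
- cams.camera_info(name): a dict with "mtx" (3x3 intrinsics, pixels), "k1" (the pictures are not rectified: a ray, as slopes to the right and down, at radius r is drawn at 1 + k1 r^2 times it, then the intrinsics apply), "R" (3x3) and "t" (3): a world point X has camera coordinates R X + t. Camera axes: x right, y down, z forward; pixel columns grow to the right and rows downward; lengths in m; the calibration is good to about 2 mm. A picture is of the moment at which its call begins: read the wrist's pose just before it. camera_info takes no time and is no camera call; for the wrist camera it gives the pose at the moment of the call.
- r.finish_job(): hands the job in; it is judged then, once.
The state is a dict: "time_s": time; "joints": joint angles; "joint_velocities": joint speeds; "effort": joint torques, N m; "tcp_pos": TCP position; "ee_rot": TCP orientation; "wrist_force": force on the tool from outside, world axes, zero at the start; "moment": the same for the moment, N m; "gripper_width": opening from 0.0 (shut) to 1.0 (fully open); "gripper_force": force on a finger pad.
Only numpy, scipy, OpenCV 4.12 (cv2) and the standard library are available. Lean on these libraries where they do the work, as an engineer would, in place of code of your own. Each camera call takes 0.05 s, during which the arm holds its last target. There are 200 camera calls.

## Working session

There is one attempt and no reset: what is moved stays moved. The work goes in short steps, Python scripts to look and compute and a tool call to move; the robot and the scene stay as the last step left them, time stands still between calls to the robot, and variables do not carry over. Pictures are saved under pics/ and viewed, at most 10 in all, crops included, and the job is handed in when it is done.

Besides the shell and the picture viewer there is one more tool, called after "Call:" as name(argument=value, ...) on one line, values as JSON. play_rows: Moves the arm, as the interface text tells. Scaled input: -1 to 1 covers 30 mm each way for a shift and 0.15 rad each way for a turn. Its arguments: {"type":"object","properties":{"commands":{"type":"string"},"grip":{"type":"number"}},"required":["commands"]}

```bash
mkdir -p pics; ls; cat > h.py <<'E'
import numpy as np, cv2
from station import r, cams
def ray(info,u,v):
    K=np.array(info["mtx"]);k1=info["k1"]
    d=np.array([(u-K[0,2])/K[0,0],(v-K[1,2])/K[1,1]]);s=d.copy()
    for _ in range(20): s=d/(1+k1*(s@s))
    R=np.array(info["R"]);t=np.array(info["t"])
    return -R.T@t, R.T@np.array([s[0],s[1],1.0])
def onplane(info,u,v,z):
    o,d=ray(info,u,v); return o+d*(z-o[2])/d[2]
def deproj(info,u,v,dep):
    o,d=ray(info,u,v); return o+d*dep
def cloud(info,D):
    K=np.array(info["mtx"],float);vv,uu=np.mgrid[0:480,0:640]
    p=np.stack([uu,vv],-1).reshape(-1,1,2).astype(float)
    s=cv2.undistortPoints(p,K,np.array([info["k1"],0,0,0.])).reshape(480,640,2)
    P=np.dstack([s*D[...,None],D])
    return (P-np.array(info["t"]))@np.array(info["R"])
E
python3 - <<'E'
from h import *
for n in("scene","top"):
    im,D=cams.capture(n); cv2.imwrite(f"pics/{n}0.png",im); np.save(f"{n}0.npy",D)
    i=cams.camera_info(n); print(n,np.round(i["mtx"],1).tolist(),i["k1"],np.round(-np.array(i["R"]).T@i["t"],3),(D>0).mean())
s=r.sense(); print(s["time_s"],s["tcp_pos"],np.round(s["ee_rot"],3).tolist())
E
```

```text
pics
scene [[448.4, 0.0, 320.2], [0.0, 448.4, 247.9], [0.0, 0.0, 1.0]] -0.006328354975984544 [ 1.13  -0.611  0.677] 0.9960384114583334
top [[502.9, 0.0, 319.1], [0.0, 502.9, 246.4], [0.0, 0.0, 1.0]] -0.014058334091625215 [0.515 0.01  1.36 ] 0.995927734375
0.1 [0.28099605 0.55763735 0.22156896] [[0.893, -0.45, -0.001], [-0.45, -0.893, -0.002], [0.0, 0.002, -1.0]]
```

View pics/top0.png

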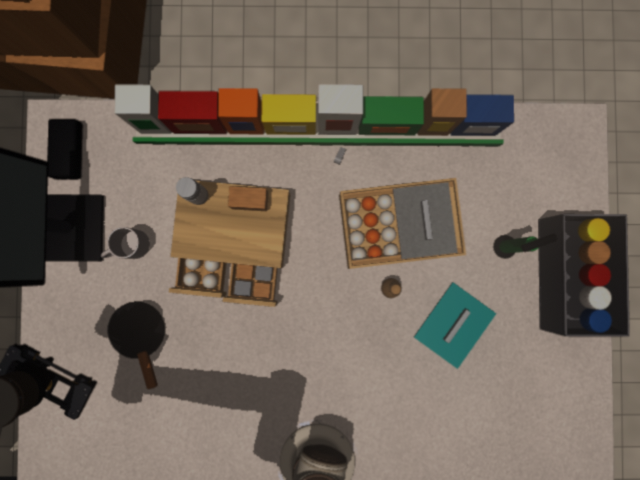

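View pics/scene0.png

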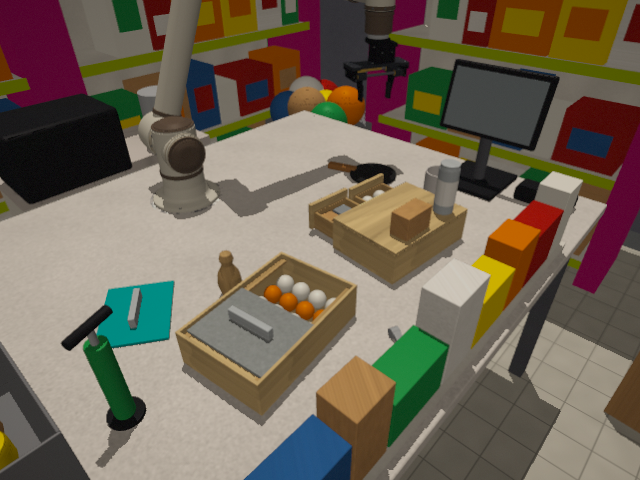

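The top view shows the box rim, with corners near (340,193), (457,180), (464,254) and (349,266). The grey cover lies on it with its rib at (427,220). The drawer unit is on the left, with drawer fronts near (200,292) and (250,301).

Things that could be mistaken for the cover: the grey one with a rib in the box at (427,220), and the teal one on the counter at (456,325). I choose the grey one. Next I measure from heights.

```bash
python3 - <<'E'
from h import *
im=cv2.imread("pics/top0.png");D=np.load("top0.npy");i=cams.camera_info("top");P=cloud(i,D)
def rect(mask,name):
    n,l,s,c=cv2.connectedComponentsWithStats(mask.astype(np.uint8),connectivity=8)
    for k in range(1,n):
        if s[k,4]>60:
            q=P[l==k]; re=cv2.minAreaRect(q[:,:2].astype(np.float32)*1000)
            print(name,s[k].tolist(),np.round(np.median(q,0),4),"rect",np.round(re[0],1),np.round(re[1],1),round(re[2],1))
u,v=np.meshgrid(range(640),range(480)); z=P[...,2]
L=(u>150)&(u<305)&(v>170)&(v<315); B=(u>330)&(u<480)&(v>170)&(v<275)
rect(L&(z>.086)&(z<.094),"unit top"); rect(L&(z>.078)&(z<.086),"unit .082")
rect(B&(z>.05)&(z<.086),"box all");rect(B&(z>.0785)&(z<.086),"rim"); rect(B&(z>.093)&(z<.11),"rib"); rect(B&(z>.073)&(z<.0785),"cover")
cv2.imwrite("pics/crop.png",np.hstack([cv2.resize(im[170:320,150:310],None,fx=2.5,fy=2.5,interpolation=2),cv2.resize(im[170:320,330:490],None,fx=2.5,fy=2.5,interpolation=2)]))
for n,(a,b) in dict(skittle=(391,287),mug=(124,242),pump=(505,245),tube=(188,187),carton=(247,197)).items(): print(n,np.round(P[b,a],3))
for p in [(171,291),(222,296),(224,300),(276,304),(172,258),(282,265)]: print(p,np.round(onplane(i,*p,.085),4), z[p[1],p[0]])
E
```

```text
unit top [171, 180, 118, 88, 6371] [0.6099 0.2292 0.0902] rect [628.1 224.3] [281.1 200.2] 84.5
unit .082 [169, 288, 54, 10, 178] [0.4523 0.3058 0.0836] rect [451.7 310. ] [133.9  12.4] 84.1
unit .082 [227, 297, 43, 10, 138] [0.4293 0.1765 0.0837] rect [429.2 176.1] [108.1  12.3] 84.6
box all [340, 178, 126, 91, 5701] [ 0.6389 -0.262   0.0763] rect [ 631.5 -216.6] [200.5 299.2] 7.1
rim [341, 178, 116, 34, 332] [ 0.7254 -0.2058  0.0821] rect [ 712.8 -206. ] [ 52.2 299.9] 10.7
rim [448, 191, 18, 66, 190] [ 0.6184 -0.3615  0.0823] rect [ 628.  -362.3] [ 42.4 168.8] 83.5
rim [343, 213, 45, 56, 198] [ 0.548  -0.0792  0.0821] rect [ 590.6 -119.7] [142.5  96.8] 7.1
rim [389, 255, 58, 9, 119] [ 0.5386 -0.2556  0.0821] rect [ 538.  -253.8] [  5.8 147.2] 6.9
rib [422, 200, 11, 40, 241] [ 0.6389 -0.2741  0.1012] rect [ 638.1 -274.5] [99.6 16.7] 6.4
cover [393, 181, 64, 79, 2560] [ 0.6366 -0.2673  0.076 ] rect [ 637.3 -276.3] [193.6 150.2] 6.4
skittle [ 0.468 -0.181  0.112]
mug [0.582 0.521 0.006]
pump [ 0.577 -0.489  0.055]
tube [0.698 0.297 0.221]
carton [0.685 0.172 0.152]
(171, 291) [0.455  0.3704 0.085 ] 0.08934094761230969
(222, 296) [0.443  0.2416 0.085 ] 0.07401669756508804
(224, 300) [0.433  0.2364 0.085 ] 0.08420062254385559
(276, 304) [0.4234 0.1052 0.085 ] 0.06338902323916494
(172, 258) [0.5383 0.3692 0.085 ] 0.004071912247194364
(282, 265) [0.5219 0.0908 0.085 ] 0.04081792147905706
```

View pics/crop.png

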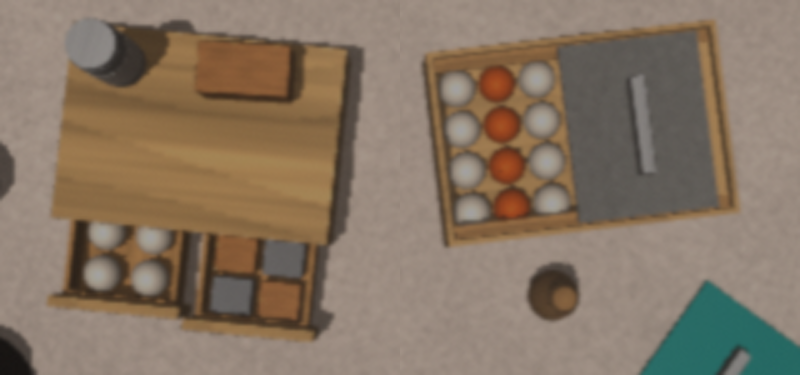

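The close crop confirms the grey cover sits in the box guides with its rib upright. It also shows both drawers out: left about 78 mm, right about 87 mm. The measured sizes match the given ones (281x200 unit, 299x200 box, rib top 0.101).

- **Unit:** (0.628, 0.224), yaw -5.5°.
- **Box:** (0.6315, -0.2166), yaw +6.8°. The cover is at y' = -58, so it has about 130 mm to go.

I start in front of the drawers with the fingers open, one on each front.

Call:
play_rows(commands="0.27 -0.86 0 0 0 0.206;0.27 -0.86 0 0 0 0.206;0.27 -0.86 0 0 0 0.206;0.27 -0.86 0 0 0 0.206;0.27 -0.86 0 0 0 0.206;0.27 -0.86 0 0 0 0.206;0.27 -0.86 0 0 0 0.206;0.27 -0.86 0 0 0 0.206;0.27 -0.86 0 0 0 0.206;0.27 -0.86 0 0 0 0.206;0.27 -0.86 0 0 0 0.206;0.27 -0.86 0 0 0 0.206;0 0 0 0 0 0;0 0 0 0 0 0;0 0 0 0 0 0", grip=80)

```text
time_s: 1.6
tcp_pos: [0.3784, 0.249, 0.2225]
ee_rot: [[0.995, -0.096, -0.0], [-0.096, -0.995, 0.0], [-0.0, -0.0, -1.0]]
wrist_force: [0.4, -0.2, -0.1]
gripper_width: 0.919
gripper_force: 0.0
```

Call:
play_rows(commands="0 0 -0.72 0 0 0;0 0 -0.72 0 0 0;0 0 -0.72 0 0 0;0 0 -0.72 0 0 0;0 0 -0.72 0 0 0;0 0 -0.72 0 0 0;0 0 -0.72 0 0 0;0 0 -0.72 0 0 0;0 0 0 0 0 0;0 0 0 0 0 0;0 0 0 0 0 0")

```text
time_s: 2.7
tcp_pos: [0.379, 0.2496, 0.0507]
ee_rot: [[0.995, -0.095, 0.001], [-0.095, -0.995, 0.002], [0.001, -0.002, -1.0]]
wrist_force: [-1.0, 0.4, -0.0]
gripper_width: 0.918
gripper_force: 0.0
```

```bash
python3 - <<'E'
from h import *
im,D=cams.capture("top"); cv2.imwrite("pics/c1.png",cv2.resize(im[170:330,150:350],None,fx=3,fy=3,interpolation=2))
E
```

```text
(no output)
```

View pics/c1.png

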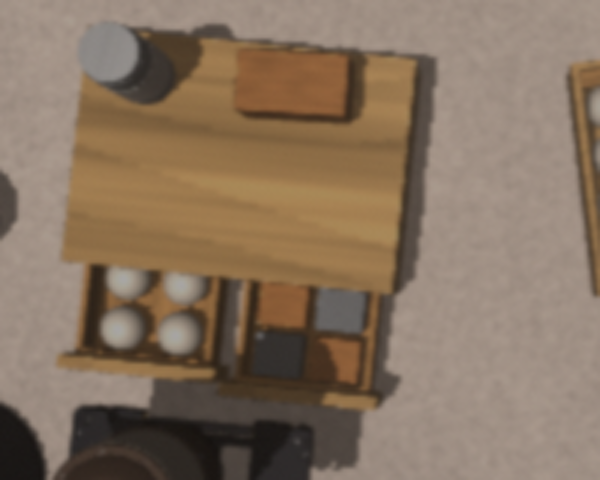

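The gripper stands in front of both fronts, centred on the gap (crop 195,430). Next I push slowly along the unit's +x.

Call:
play_rows(commands="0.2 -0.019 0 0 0 0;0.2 -0.019 0 0 0 0;0.2 -0.019 0 0 0 0;0.2 -0.019 0 0 0 0;0.2 -0.019 0 0 0 0;0.2 -0.019 0 0 0 0;0.2 -0.019 0 0 0 0;0.2 -0.019 0 0 0 0;0.2 -0.019 0 0 0 0;0.2 -0.019 0 0 0 0;0.2 -0.019 0 0 0 0;0.2 -0.019 0 0 0 0;0.2 -0.019 0 0 0 0;0.2 -0.019 0 0 0 0;0.2 -0.019 0 0 0 0;0.2 -0.019 0 0 0 0;0.2 -0.019 0 0 0 0;0.2 -0.019 0 0 0 0")

```text
time_s: 4.55
tcp_pos: [0.4867, 0.2379, 0.0496]
ee_rot: [[0.995, -0.096, -0.001], [-0.096, -0.995, -0.001], [-0.001, 0.001, -1.0]]
wrist_force: [-4.8, 0.2, 1.3]
gripper_width: 0.92
gripper_force: 2.2
```

Call:
play_rows(commands="0.1 -0.01 0 0 0 0;0.1 -0.01 0 0 0 0;0.1 -0.01 0 0 0 0;0.1 -0.01 0 0 0 0;0 0 0 0 0 0")

```text
time_s: 5.05
tcp_pos: [0.4989, 0.2369, 0.0496]
ee_rot: [[0.995, -0.096, 0.0], [-0.096, -0.995, -0.0], [0.0, 0.0, -1.0]]
wrist_force: [-1.6, -1.6, -0.8]
gripper_width: 0.925
gripper_force: 1.0
```

Call:
play_rows(commands="0.067 -0.006 0 0 0 0;0.067 -0.006 0 0 0 0;0.067 -0.006 0 0 0 0;0 0 0 0 0 0")

```text
time_s: 5.45
tcp_pos: [0.5047, 0.2364, 0.0497]
ee_rot: [[0.995, -0.096, 0.0], [-0.096, -0.995, -0.0], [0.0, 0.0, -1.0]]
wrist_force: [-2.7, -1.1, -0.5]
gripper_width: 0.921
gripper_force: 1.3
```

Call:
play_rows(commands="0.05 -0.005 0 0 0 0;0 0 0 0 0 0")

```text
time_s: 5.65
tcp_pos: [0.5047, 0.2363, 0.0497]
ee_rot: [[0.995, -0.096, -0.002], [-0.096, -0.995, -0.0], [-0.002, 0.001, -1.0]]
wrist_force: [-8.2, 0.7, 1.3]
gripper_width: 0.921
gripper_force: 4.1
```

Call:
play_rows(commands="0.05 -0.005 0 0 0 0;0 0 0 0 0 0")

```text
time_s: 5.85
tcp_pos: [0.5047, 0.2363, 0.0497]
ee_rot: [[0.995, -0.096, -0.005], [-0.096, -0.995, -0.001], [-0.005, 0.001, -1.0]]
wrist_force: [-13.2, 3.3, 5.1]
gripper_width: 0.918
gripper_force: 6.9
```

Hard stop felt. I press a little more, back off, then check.

Call:
play_rows(commands="0.05 -0.005 0 0 0 0;0 0 0 0 0 0;-0.2 0.019 0 0 0 0;-0.5 0.048 0 0 0 0;-0.8 0.076 0 0 0 0;-0.8 0.076 0 0 0 0;-0.8 0.076 0 0 0 0;0 0 0.9 0 0 0;0 0 0.9 0 0 0;0 0 0.9 0 0 0;0 0 0.9 0 0 0;0 0 0.9 0 0 0;0 0 0.9 0 0 0;0 0 0 0 0 0")

```text
time_s: 7.25
tcp_pos: [0.4196, 0.2476, 0.2171]
ee_rot: [[0.995, -0.095, 0.011], [-0.095, -0.995, 0.009], [0.01, -0.01, -1.0]]
wrist_force: [1.2, 0.8, 0.3]
gripper_width: 0.923
gripper_force: 0.0
```

```bash
python3 - <<'E'
from h import *
im,D=cams.capture("top"); cv2.imwrite("pics/c2.png",cv2.resize(im[170:330,150:350],None,fx=3,fy=3,interpolation=2))
i=cams.camera_info("top");P=cloud(i,D);z=P[...,2]
ex=np.array([.9954,-.0958]);ey=np.array([.0958,.9954]);Q=P[...,:2]-[.628,.224]
x=Q@ex;y=Q@ey
for lo,hi in((.01,.13),(-.13,-.01)):
    m=(y>lo)&(y<hi)&(z>.075)&(z<.095)&(x<-.05)&(x>-.25); print(np.round(np.percentile(x[m],[0.5,2,5]),4))
E
```

```text
[-0.1117 -0.1109 -0.109 ]
[-0.1115 -0.1106 -0.1088]
```

View pics/c2.png

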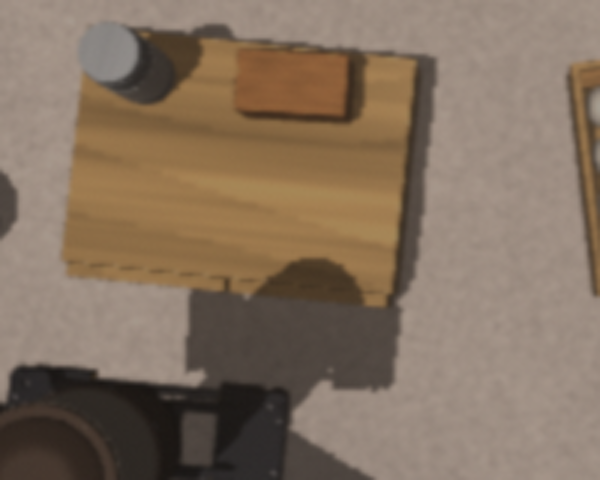

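Both drawers are shut: the fronts measure at x' of about -0.112, flush in the crop. Next I go behind the rib (-y side of the box), with the tool turned so the fingers line up along the rib.

Call:
play_rows(commands="0.373 -0.943 0 0 0 -0.452;0.373 -0.943 0 0 0 -0.452;0.373 -0.943 0 0 0 -0.452;0.373 -0.943 0 0 0 -0.452;0.373 -0.943 0 0 0 -0.452;0.373 -0.943 0 0 0 -0.452;0.373 -0.943 0 0 0 -0.452;0.373 -0.943 0 0 0 -0.452;0.373 -0.943 0 0 0 -0.452;0.373 -0.943 0 0 0 -0.452;0.373 -0.943 0 0 0 -0.452;0.373 -0.943 0 0 0 -0.452;0.373 -0.943 0 0 0 -0.452;0.373 -0.943 0 0 0 -0.452;0.373 -0.943 0 0 0 -0.452;0.373 -0.943 0 0 0 -0.452;0.373 -0.943 0 0 0 -0.452;0.373 -0.943 0 0 0 -0.452;0.373 -0.943 0 0 0 -0.452;0.373 -0.943 0 0 0 -0.452", grip=50)

```text
time_s: 9.3
tcp_pos: [0.6405, -0.3225, 0.2104]
ee_rot: [[0.116, -0.993, 0.0], [-0.993, -0.116, -0.001], [0.001, 0.0, -1.0]]
wrist_force: [-0.5, 0.4, 0.1]
gripper_width: 0.577
gripper_force: 0.0
```

Call:
play_rows(commands="0 0 0 0 0 0;0 0 0 0 0 0;0 0 0 0 0 0")

```text
time_s: 9.6
tcp_pos: [0.6397, -0.3204, 0.2111]
ee_rot: [[0.119, -0.993, -0.001], [-0.993, -0.119, 0.0], [-0.0, 0.001, -1.0]]
wrist_force: [0.9, -0.2, -0.6]
gripper_width: 0.575
gripper_force: 0.0
```

```bash
python3 - <<'E'
from h import *
i=cams.camera_info("wrist");im,D=cams.capture("wrist"); cv2.imwrite("pics/w1.png",im)
P=cloud(i,D);z=P[...,2]
m=(z>.095)&(z<.108)&(D>0)&(abs(P[...,0]-.638)<.09)&(abs(P[...,1]+.27)<.06)
q=P[m]; print(m.sum(),[np.round(t,1) for t in cv2.minAreaRect(q[:,:2].astype(np.float32)*1000)])
print(np.round(r.sense()["tcp_pos"],4))
E
```

```text
2092 [array([ 636.7, -274.7]), array([91.9, 14.7]), np.float64(6.6)]
[ 0.6398 -0.3202  0.2116]
```

View pics/w1.png

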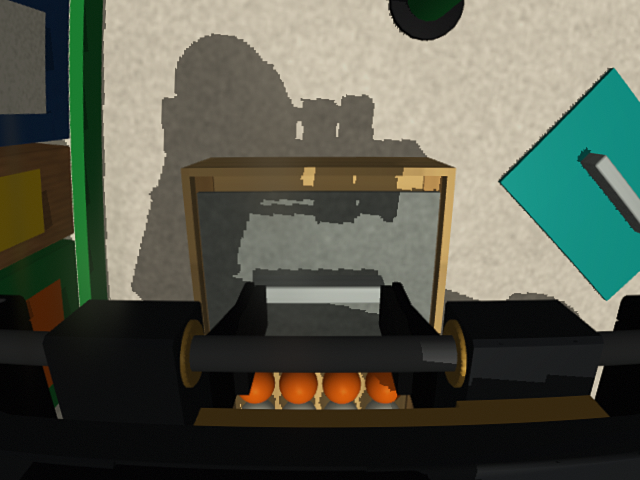

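The wrist view shows the grey cover and rib (rib at about (323,294)) in the box, with the teal one outside at right. Rib centre is re-measured at (0.637, -0.2747), 46 mm ahead of the TCP, so there is clear room behind it. Descending to z of about 0.086.

Call:
play_rows(commands="0 0 -0.6 0 0 0;0 0 -0.6 0 0 0;0 0 -0.6 0 0 0;0 0 -0.6 0 0 0;0 0 -0.6 0 0 0;0 0 -0.6 0 0 0;0 0 -0.3 0 0 0;0 0 -0.2 0 0 0;0 0 -0.1 0 0 0;0 0 0 0 0 0;0 0 0 0 0 0")

```text
time_s: 10.75
tcp_pos: [0.6403, -0.321, 0.0867]
ee_rot: [[0.119, -0.993, 0.002], [-0.993, -0.119, -0.001], [0.001, -0.001, -1.0]]
wrist_force: [0.4, 0.0, -0.7]
gripper_width: 0.58
gripper_force: 0.0
```

Call:
play_rows(commands="-0.02 0.165 0 0 0 0;-0.02 0.165 0 0 0 0;-0.02 0.165 0 0 0 0;-0.02 0.165 0 0 0 0;-0.02 0.165 0 0 0 0;-0.02 0.165 0 0 0 0;-0.02 0.165 0 0 0 0;-0.02 0.165 0 0 0 0;-0.02 0.165 0 0 0 0;-0.02 0.165 0 0 0 0")

```text
time_s: 11.75
tcp_pos: [0.6338, -0.2711, 0.0858]
ee_rot: [[0.119, -0.993, 0.0], [-0.993, -0.119, -0.0], [0.0, -0.0, -1.0]]
wrist_force: [-0.9, -1.0, -0.0]
gripper_width: 0.574
gripper_force: 0.7
```

Call:
play_rows(commands="-0.02 0.165 0 0 0 0;-0.02 0.165 0 0 0 0;-0.02 0.165 0 0 0 0;-0.02 0.165 0 0 0 0;-0.02 0.165 0 0 0 0;-0.02 0.165 0 0 0 0;-0.02 0.165 0 0 0 0;-0.02 0.165 0 0 0 0;-0.02 0.165 0 0 0 0;-0.02 0.165 0 0 0 0")

```text
time_s: 12.75
tcp_pos: [0.6277, -0.2215, 0.0858]
ee_rot: [[0.119, -0.993, 0.0], [-0.993, -0.119, -0.0], [0.0, -0.0, -1.0]]
wrist_force: [-0.1, -1.4, 0.0]
gripper_width: 0.579
gripper_force: 0.8
```

Pushing with about 1-2 N, as expected. About 57 mm to go.

Call:
play_rows(commands="-0.02 0.165 0 0 0 0;-0.02 0.165 0 0 0 0;-0.02 0.165 0 0 0 0;-0.02 0.165 0 0 0 0;-0.02 0.165 0 0 0 0;-0.02 0.165 0 0 0 0;-0.02 0.165 0 0 0 0;-0.02 0.165 0 0 0 0;-0.02 0.165 0 0 0 0;-0.008 0.066 0 0 0 0;-0.008 0.066 0 0 0 0")

```text
time_s: 13.85
tcp_pos: [0.6219, -0.1731, 0.0858]
ee_rot: [[0.119, -0.993, 0.0], [-0.993, -0.119, -0.0], [0.0, -0.0, -1.0]]
wrist_force: [0.7, -1.4, 1.1]
gripper_width: 0.574
gripper_force: 0.9
```

Call:
play_rows(commands="-0.008 0.066 0 0 0 0;-0.008 0.066 0 0 0 0;-0.008 0.066 0 0 0 0;0 0 0 0 0 0")

```text
time_s: 14.25
tcp_pos: [0.6211, -0.1671, 0.0857]
ee_rot: [[0.119, -0.993, 0.0], [-0.993, -0.119, 0.0], [-0.0, -0.0, -1.0]]
wrist_force: [0.4, -0.7, 0.9]
gripper_width: 0.572
gripper_force: 0.5
```

Call:
play_rows(commands="-0.006 0.05 0 0 0 0;-0.006 0.05 0 0 0 0;0 0 0 0 0 0")

```text
time_s: 14.55
tcp_pos: [0.6207, -0.1642, 0.0857]
ee_rot: [[0.119, -0.993, -0.0], [-0.993, -0.119, 0.0], [-0.0, 0.0, -1.0]]
wrist_force: [0.7, -1.5, 1.7]
gripper_width: 0.571
gripper_force: 0.6
```

Call:
play_rows(commands="-0.006 0.05 0 0 0 0;0 0 0 0 0 0")

```text
time_s: 14.75
tcp_pos: [0.6209, -0.1636, 0.0858]
ee_rot: [[0.119, -0.993, 0.001], [-0.993, -0.119, -0.001], [0.001, -0.0, -1.0]]
wrist_force: [2.2, -4.9, -1.2]
gripper_width: 0.574
gripper_force: 2.5
```

Call:
play_rows(commands="-0.006 0.05 0 0 0 0;0 0 0 0 0 0")

```text
time_s: 14.95
tcp_pos: [0.6209, -0.1634, 0.0863]
ee_rot: [[0.119, -0.993, 0.001], [-0.993, -0.119, -0.003], [0.003, -0.001, -1.0]]
wrist_force: [1.5, -8.7, 0.5]
gripper_width: 0.574
gripper_force: 4.5
```

Hard stop reached; y' comes out at about 72 mm. I back off, rise and withdraw.

Call:
play_rows(commands="0.02 -0.165 0 0 0 0;0.04 -0.33 0 0 0 0;0.06 -0.5 0 0 0 0;0 0 0.5 0 0 0;0 0 0.9 0 0 0;0 0 0.9 0 0 0;0 0 0.9 0 0 0;0 0 0.9 0 0 0;0 0 0.5 0 0 0;-0.8 0.5 0 0 0 0;-0.8 0.5 0 0 0 0;-0.8 0.5 0 0 0 0;-0.8 0.5 0 0 0 0;-0.8 0.5 0 0 0 0;-0.8 0.5 0 0 0 0;-0.8 0.5 0 0 0 0;-0.5 0.5 0 0 0 0;0 0 0 0 0 0;0 0 0 0 0 0;0 0 0 0 0 0")

```text
time_s: 16.95
tcp_pos: [0.4418, -0.0717, 0.2238]
ee_rot: [[0.118, -0.993, 0.0], [-0.993, -0.118, 0.0], [0.0, -0.0, -1.0]]
wrist_force: [-0.6, 0.2, -0.4]
gripper_width: 0.573
gripper_force: 0.0
```

```bash
python3 - <<'E'
from h import *
im,D=cams.capture("top"); cv2.imwrite("pics/top2.png",im)
i=cams.camera_info("top");P=cloud(i,D);z=P[...,2]
ex=np.array([.993,.118]);ey=np.array([-.118,.993]);Q=P[...,:2]-[.6315,-.2166];x=Q@ex;y=Q@ey
m=(abs(x)<.09)&(abs(y)<.13)&(z>.093)&(z<.11); print(m.sum(),x[m].mean(),y[m].mean())
m=(abs(x)<.085)&(y>.01)&(y<.13)&(z<.09); print(np.round(np.percentile(z[m],[1,10,50,90,99]),4))
E
```

```text
230 -0.0004745764584997681 0.07129661651036505
[0.0704 0.0732 0.0764 0.0799 0.0831]
```

View pics/top2.png

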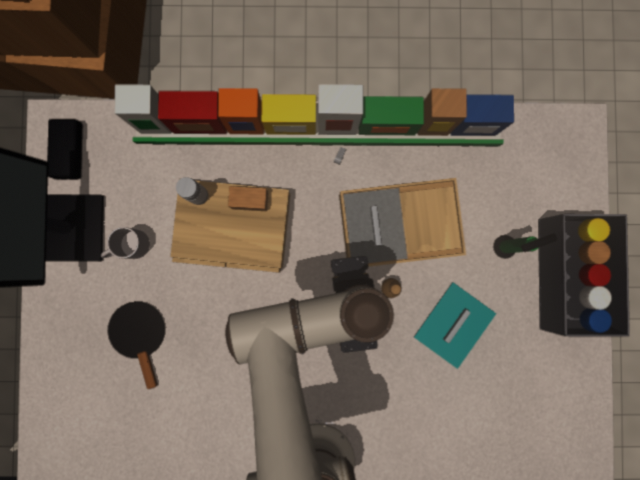

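The cover is shut: the rib is at y' = 71.3 mm and lies flat (375,225). The drawers are flush, the goods are in place, and the arm is clear at z = 0.22.

```bash
python3 -c "
from station import r
print(r.finish_job())"
```

```text
the job is handed in; nothing more can be done
None
```

Both drawers and the grey ball-box cover measured fully shut, the goods are where they were and the arm is clear; the job was handed in at about 17 s, and no verdict came back.

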